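Gauge the presser-foot lift of a leather sewing machine

TASK

Check how high the leather sewing machine's presser foot stands: pick up the taper gauge by its blue handle and, with its blade flat on the needle plate and pointing straight in from the front, slide it in centrally under the raised foot until it drags snugly between foot and plate. Stop as the foot just begins to ride up, do not force it further, and leave everything else on the bench where it is. Finish still holding the gauge in the gripper at that depth, blade flat on the plate, so that it can be read.

Things in the scene. Friction and masses are not known exactly. Their poses are not given: they have to be found in the camera images.
- gauge: taper gauge lying flat on the bench, about 0.15 kg. Blue handle 100 x 18 wide x 24 high; from its front end a steel blade runs on 140 mm, 16 wide, with black cross marks. Underside of handle and blade: one flat plane; the blade's top slopes from 12 mm thick at the handle to 2 mm at the tip. Origin: centre of the handle's underside; x along the blade to the tip, z up
- gauge_tip (a point): middle of the lower edge of the gauge blade's tip, 190 mm from the gauge's origin along its x
- machine: green cylinder-arm sewing machine fixed to the bench, 450 mm long, 350 high, pillar and hand wheel at the robot's right. Origin on the bench below the needle; x: straight in from the front, away from the robot; y: to the arm's free left end. Free lower arm: x -44 to 44 mm, 73 mm of room below. Head above the foot: x -37 to 37 mm (tension knob to -58), from 195 mm above the bench
- needle_plate: steel needle plate on the free lower arm, 78 mm (x) by 52 mm (y), its flat top 128 mm above the bench and 3 mm above the arm. Its frame coincides with the machine's (origin on the bench below the needle)
- plate_front (a point): middle of the front edge of the needle plate's top face, 42 mm in front of the machine's origin
- presser_bar: upright steel presser bar coming out of the head, with the presser foot below it; the lifter keeps it raised at some height and it stays there. It carries the foot. Its origin is on the machine's vertical axis and only shows how far it is lifted
- foot_edge (a point): middle of the front edge of the presser foot's flat sole, on its underside, 18 mm in front of the machine's origin. Sole 38 mm (x) by 26 mm (y); in front of this edge a 7 mm toe turns up. At rest the clear gap between sole and plate is 4.5 to 7.5 mm, different each time. The blade, flat on the plate, meets the sole at this edge
- presser_foot (a joint): how far the foot has been pushed up on its spring from its rest, in m, 0 at rest. It takes about 4 N to start it and 5 N more per mm; pushing the gauge in takes about 3 to 8 N of drag at first touch and more as the foot rides up
- screwdriver: screwdriver lying on the bench, to be left alone; origin at the centre of its underside
- lint_brush: brush lying on the bench, to be left alone; origin at the centre of its underside
- thread_cone: reddish-brown thread cone, 110 mm high, to be left alone; origin at the centre of its foot
- oil_bottle: clear oil bottle with red cap, 120 mm high, to be left alone; origin at the centre of its foot
- rivet_jar: amber jar, 70 mm high, to be left alone; origin at the centre of its foot
- shoe_last: wooden shoe last, 250 mm long, to be left alone; origin at the centre of its underside
There are look-alikes about, which are no part of the job. What is shaped like the gauge but pink is not meant.

How it is judged:
By the outcome, as a careful person would: the job done as asked, in the order asked, and still so for the second after the job is handed in, while the arm keeps its last pose, push and grip.
It also fails if it takes over 48 s, if anything falls off the work surface, if the arm or the gripper's body presses on something with over 40 N, if the wrist force passes 120 N, or if a joint passes its speed limit or range.

ROBOT

A 7-joint arm with a two-finger parallel gripper is mounted at the origin on the work surface. World frame = base frame: x ahead of the robot, y to its left, z up, the work surface at z = 0. Lengths are in mm, angles in rad, forces in N, time in s.
With the tool pointing down it reaches from about 425 to 875 mm from the base axis. Payload 8.4 kg.
Tool frame: the origin (TCP) lies midway between the tips of the shut fingers; the grasp point (between the pads) lies 19 mm behind it (bot.hold_point_z is the z of the grasp point in the tool frame, in mm); z points along the fingers, x is the direction in which the jaws open and shut, and the axes are right-handed (so a half turn about z gives the same grasp; the last joint's range is limited). The gripper opens to 85 mm and grips with 20 to 120 N. Pads are 22 mm wide; open, the fingers measure 114 mm over their backs; the gripper's body (76 mm by 85 mm) begins 54 mm behind the grasp point. The pads swing forward as they close: fully open they stand 13 mm farther back than shut.
Start: joints at [1.014, 0.333, 0.04, 1.465, -0.013, 1.343, -0.059], TCP at [287.258, -583.048, 204.708] pointing down, gripper open.
Joint ranges: [-2.58, 2.58], [-0.38, 2.09], [-1.3, 1.39], [0.25, 2.4], [-1.5, 4.64], [0.08, 2.09], [-2.65, 2.65]. Speed limits (rad/s): [2.22, 2.22, 2.79, 2.79, 3.14, 3.14, 3.14].

INTERFACE

Orientations are given as a unit quaternion [x, y, z, w].
In Python, from plant import bot gives the robot as it stands. The module is installed in compiled form; this text tells all that it offers.
- The arm moves only by the tool drive_tool, never from a script. Its argument "targets" is a list of rows, each a list of 5 numbers: the finger opening in mm, from 0 to 85.4, then the shift along the tool's x, y, z in units of 25 mm (1.0 is 25 mm), then the turn about the tool's z in units of 8 degrees (1.0 is 8 degrees). A call has exactly 5 rows; each row shifts and turns the commanded pose from where the row before left it, along the tool's axes as they then stand; what a row does not reach is not made up. A row lasts 1/10 s, in which the tool goes at most 50 mm and 8.59 degrees, less where a joint would pass 70% of its speed; a pose out of reach is approached as far as the arm can. A call is refused whole if a number of a shift passes 1 or a number of a turn 1, either way. A call with a gripper value outside its range is refused whole. The fingers move at their own pace and stop on an object; "force" is the grip in N (left out, the last holds). Time passes only in rows, so rows that do not move let the fingers close, or fill a call up. It gives the time, the measured TCP pose, the force and the opening at its end, in the units of the state.
- bot.get_state(): the state, without advancing time (a new reading comes with each control period).
- bot.get_image(name): name is "scene" or "top" or "wrist"; returns a dict with "color" (400x640x3 uint8, blue, green, red), "fx", "fy", "cx", "cy" (pixels), "view" (4x4, takes a point from world to camera coordinates). Camera axes: x right, y down, z forward; pixel columns grow to the right and rows downward; lengths in mm; the calibration is good to about 2 mm. A picture is of the moment at which its call begins. There is no depth.
- bot.job_done(): hands the job in, once; it reports no verdict.
The state is a dict: "t": time; "qpos": joint angles; "dq": joint speeds; "tau": joint torques, N m; "position": TCP position; "orientation": TCP orientation; "force": force on the tool from outside, world axes, zero at the start; "wrist_torque": the same for the moment, N m; "opening": finger opening in mm.
Only numpy, scipy, OpenCV 4.12 (cv2) and the standard library are available. Lean on these libraries where they do the work, as an engineer would, in place of code of your own. Each camera call takes 0.05 s, during which the arm holds its last target. There are 200 camera calls.

## Working session

There is one attempt and no reset: what is moved stays moved. The work goes in short steps, Python scripts to look and compute and a tool call to move; the robot and the scene stay as the last step left them, time stands still between calls to the robot, and variables do not carry over. Pictures are saved under pics/ and viewed, about 8 in all and at most 12, crops included, and the job is handed in when it is done.

Besides the shell and the picture viewer there is one more tool, called after "Emit:" as name(argument=value, ...) on one line, values as JSON. drive_tool: Moves the arm, as the interface text tells. Its arguments: {"type":"object","properties":{"targets":{"type":"array","items":{"type":"array","items":{"type":"number"}}},"force":{"type":"number"}},"required":["targets"]}

```bash
mkdir -p pics
cat > h.py <<'E'
import numpy as np, cv2
from plant import bot
from scipy.spatial.transform import Rotation as R
def ray(im,u,v):
    V=np.array(im["view"]); Rm=V[:3,:3]; c=-Rm.T@V[:3,3]
    d=Rm.T@np.array([(u-im["cx"])/im["fx"],(v-im["cy"])/im["fy"],1]); return c,d
def onplane(im,u,v,z):
    c,d=ray(im,u,v); return c+d*(z-c[2])/d[2]
def proj(im,p):
    q=np.array(im["view"])@np.append(p,1); return im["fx"]*q[0]/q[2]+im["cx"], im["fy"]*q[1]/q[2]+im["cy"]
E
python3 - <<'E'
from h import *
import pickle
s=bot.get_state(); print(s, bot.hold_point_z)
ims={n:bot.get_image(n) for n in("scene","top","wrist")}
pickle.dump(ims,open("i0.pkl","wb"))
for n in ims:
    c,d=ray(ims[n],320,200); print(n,c.round(),d.round(2))
    cv2.imwrite(f"pics/{n}0.png",ims[n]["color"])
E
```

```text
{'t': 0.0, 'qpos': array([ 1.0138151 ,  0.3338839 ,  0.03984712,  1.46628973, -0.01339328,
        1.34325453, -0.05848483]), 'dq': array([-2.55426478e-04, -2.06750075e-04,  1.98458352e-04,  4.13086811e-04,
       -1.38662683e-03, -4.45473692e-05,  1.92681856e-03]), 'tau': array([ 1.41835149e-03, -6.58534098e+01,  1.36634868e+00, -4.05561233e+01,
        1.66964735e-02,  1.26307178e-02,  2.06949636e-05]), 'position': array([ 287.04128578, -582.64064167,  203.82932749]), 'orientation': array([ 8.49111274e-01, -5.28213431e-01, -6.92475599e-04, -3.69608476e-04]), 'force': array([-0.30376013, -0.09559336,  0.12944114]), 'wrist_torque': array([-0.01638936,  0.03420337, -0.03585281]), 'opening': 85.2141338965269} -18.700000000000003
scene [ 840.  489. 1110.] [-0.36 -0.35 -0.86]
top [ 294.   63. 1206.] [ 0.13 -0.01 -0.99]
wrist [ 361. -547.  372.] [-0.28 -0.14 -0.95]
```

View pics/scene0.png

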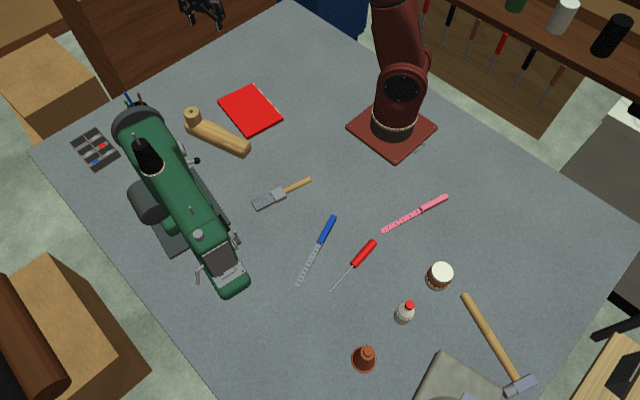

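View pics/top0.png

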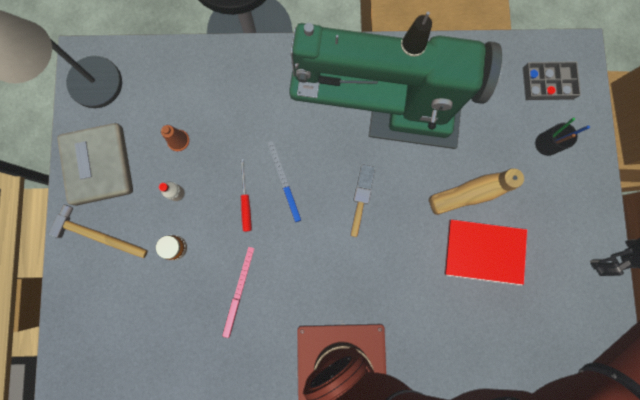

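The top view shows the blue gauge at (292,204), with its blade running to (271,143). Possible mix-ups are the pink gauge at (238,292), the red screwdriver at (246,212) and the brush at (362,200). I choose the blue one. The machine's plate is near (308,89).

Run:
```python
from h import *
import pickle
ims=pickle.load(open("i0.pkl","rb"))
im=ims["top"]; c=im["color"]
hsv=cv2.cvtColor(c,cv2.COLOR_BGR2HSV)
m=cv2.inRange(hsv,(100,130,60),(125,255,255)); m[:140]=0;m[240:]=0;m[:,:250]=0;m[:,330:]=0
v,u=np.nonzero(m); print(len(u),u.mean(),v.mean())
(cx,cy),(w,h),a=cv2.minAreaRect(np.c_[u,v].astype(np.float32)); print(cx,cy,w,h,a)
p=onplane(im,cx,cy,20); t=onplane(im,271,143,2); print("handle",p,"tip",t,np.linalg.norm((t-p)[:2]),np.degrees(np.arctan2(*(t-p)[1::-1])))
print("mm/px",onplane(im,300,90,128)-onplane(im,301,91,128))
a1=cv2.resize(c[15:155,270:400],None,fx=4,fy=4,interpolation=cv2.INTER_CUBIC)
a=cv2.resize(ims["scene"]["color"][220:310,180:260],None,fx=3.5*1.0,fy=3.5,interpolation=cv2.INTER_CUBIC)
b=cv2.resize(c[130:230,255:310],None,fx=2.4,fy=2.4,interpolation=cv2.INTER_CUBIC)
out=np.zeros((600,800,3),np.uint8); out[:a1.shape[0],:a1.shape[1]]=a1; out[:a.shape[0],520:800]=a; out[320:320+b.shape[0],560:560+b.shape[1]]=b
cv2.imwrite("pics/c1.png",out); print(a.shape)
```

```text
216 291.712962962963 203.89814814814815
291.6651611328125 203.76246643066406 36.055259704589844 5.98678731918335 70.34617614746094
handle [441.13367082 123.60408648  20.        ] tip [616.93568896 180.5914392    2.        ] 184.80775944120148 17.960434675648923
mm/px [2.72763397 2.5267794  0.        ]
(315, 280, 3)
```

View pics/c1.png

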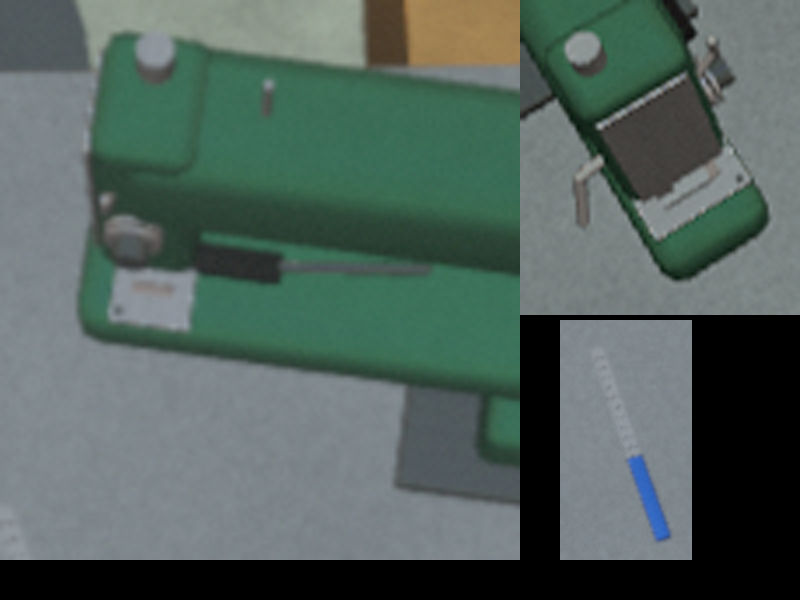

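Run:
```python
from h import *
import pickle
ims=pickle.load(open("i0.pkl","rb"))
im=ims["top"]
a=onplane(im,270+108/4,15+320/4,128);b=onplane(im,270+190/4,15+330/4,128)
print(a,b,np.linalg.norm(a-b)); d=(a-b)[:2]/np.linalg.norm(a-b); yaw=np.arctan2(-d[0],d[1]); x=np.array([np.cos(yaw),np.sin(yaw)])
print("yaw",np.degrees(yaw),"origin",(a+b)[:2]/2+42*x)
# arm front edge
a=onplane(im,270+120/4,15+342/4,115);b=onplane(im,270+500/4,15+388/4,115);d=(a-b)[:2];print("arm yaw",np.degrees(np.arctan2(-d[0],d[1])))
# head top edge
a=onplane(im,270+215/4,15+50/4,345);b=onplane(im,270+510/4,15+87/4,345);d=(a-b)[:2];print("yaw",np.degrees(np.arctan2(-d[0],d[1])))
im=ims["scene"]
for u,v in((657-520,238),(752-520,182)): print(onplane(im,180+u/3.5,220+v/3.5,128))
print("last",onplane(ims["top"],478,190,60))
```

```text
[708.39248958 101.06063141 128.        ] [700.82303512  48.63636778 128.        ] 52.96791536196633
yaw -8.216062579425007 origin [746.17668303  68.84643051]
arm yaw -8.159126972430146
yaw -8.483765729589582
[781.84966855  91.16487454 128.        ]
[707.98895728 105.77202904 128.        ]
last [ 463.2312016  -373.13259834   60.        ]
```

Emit:
drive_tool(targets=[[60, -0.4, -1, 0, 0], [60, -0.4, -1, 0, 0], [60, -0.4, -1, 0, 0], [60, -0.4, -1, 0, 0], [60, -0.4, -1, 0, 0]], force=100)

```text
t: 0.65
position: [377.8, -482.0, 204.4]
orientation: [0.849, -0.528, -0.0, -0.0]
force: [-0.3, -0.6, 0.5]
opening: 59.9
```

Emit:
drive_tool(targets=[[60, -0.6, -1, 0, 0], [60, -0.8, -1, 0, 0], [60, -1, -0.6, 0, 0], [60, -1, -0.6, 0, 0], [60, -1, -0.5, 0, 0]])

```text
t: 1.15
position: [411.8, -341.8, 204.4]
orientation: [0.849, -0.528, -0.0, -0.0]
force: [0.4, 0.2, -0.1]
opening: 60.0
```

Emit:
drive_tool(targets=[[60, -1, -0.5, 0, 0], [60, -1, -0.5, 0, 0], [60, -1, -0.5, 0, 0], [60, -1, -0.5, 0, 0], [60, -1, -0.5, 0, 0]])

```text
t: 1.65
position: [412.2, -202.5, 204.6]
orientation: [0.849, -0.528, -0.0, 0.0]
force: [-0.5, -0.9, 0.3]
opening: 60.2
```

Emit:
drive_tool(targets=[[60, -1, -0.5, 0, 0], [60, -1, -0.5, 0, 0], [60, -1, -0.5, 0, 0], [60, -1, -0.5, 0, 0], [60, -1, -0.5, 0, 0]])

```text
t: 2.15
position: [413.0, -62.8, 204.6]
orientation: [0.849, -0.528, -0.0, 0.0]
force: [0.6, -0.4, 1.4]
opening: 59.6
```

Emit:
drive_tool(targets=[[60, -1, -0.7, 0, 0], [60, -1, -0.7, 0, 0], [60, -1, -0.7, 0, 0], [60, -1, -0.7, 0, 0], [60, -1, -0.7, 0, 0]])

```text
t: 2.65
position: [436.4, 88.1, 204.7]
orientation: [0.849, -0.528, 0.0, 0.0]
force: [0.9, -0.9, -0.2]
opening: 60.2
```

Emit:
drive_tool(targets=[[60, 0, 0, 0.5, 1], [60, 0, 0, 0.5, 0], [60, 0, 0, 0.5, 0], [60, 0, 0, 0, 0], [60, 0, 0, 0, 0]])

```text
t: 3.15
position: [436.3, 86.3, 167.0]
orientation: [0.81, -0.586, -0.0, 0.0]
force: [0.4, -0.2, 0.5]
opening: 59.8
```

```bash
cat >> h.py <<'E'
def shot(name,cam="wrist"):
    im=bot.get_image(cam); cv2.imwrite(f"pics/{name}.png",im["color"]); import pickle; pickle.dump(im,open(name+".pkl","wb")); return im
def blue(im):
    hsv=cv2.cvtColor(im["color"],cv2.COLOR_BGR2HSV)
    m=cv2.inRange(hsv,(100,130,50),(125,255,255))
    n,l,s,c=cv2.connectedComponentsWithStats(m); k=1+np.argmax(s[1:,4]); return (l==k)
E
python3 - <<'E'
from h import *
s=bot.get_state();print(s["position"],s["orientation"])
im=shot("w1"); m=blue(im); v,u=np.nonzero(m); print(len(u))
r=cv2.minAreaRect(np.c_[u,v].astype(np.float32)); print(r)
for q in cv2.boxPoints(r): print(q, onplane(im,*q,24).round(1), onplane(im,*q,0).round(1))
E
```

```text
[436.32367372  86.2870433  167.00294853] [ 8.10408855e-01 -5.85864588e-01 -3.15989163e-04  2.70049815e-04]
1763
((284.2493896484375, 159.48753356933594), (99.7753677368164, 18.127355575561523), 87.1375961303711)
[272.70575  110.114716] [485.6 148.1  24. ] [483.3 150.9   0. ]
[290.8105  109.20947] [491.5 132.6  24. ] [489.7 134.2   0. ]
[295.79303 208.86035] [400.4 100.1  24. ] [391.5  99.2   0. ]
[277.6883 209.7656] [393.7 117.1  24. ] [384.4 117.5   0. ]
```

View pics/w1.png

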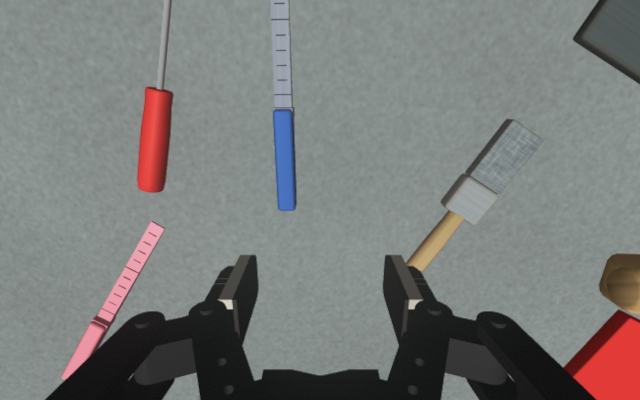

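The wrist view shows the blue handle upright at (284,160), with the screwdriver at (155,140) and the pink gauge at (110,300) both clear of it. Handle centre is about (442,124) with yaw about 19°. I'll go down and grasp.

Emit:
drive_tool(targets=[[60, -0.7, -0.35, 0, -0.1], [60, -0.7, -0.35, 0.5, 0], [60, 0, 0, 1, 0], [60, 0, 0, 1, 0], [60, 0, 0, 1, 0]])

```text
t: 3.7
position: [442.6, 125.6, 79.6]
orientation: [0.814, -0.58, 0.001, -0.001]
force: [-0.1, -0.2, -0.4]
opening: 60.2
```

Emit:
drive_tool(targets=[[60, 0, 0, 1, 0], [60, 0, 0, 1, 0], [60, 0, 0, 0.7, 0], [60, 0, 0, 0.3, 0], [60, 0, 0, 0, 0]])

```text
t: 4.2
position: [441.8, 125.5, 4.5]
orientation: [0.814, -0.58, -0.0, 0.0]
force: [0.2, -1.3, 0.0]
opening: 60.0
```

Emit:
drive_tool(targets=[[10, 0, 0, 0.04, 0], [10, 0, 0, 0, 0], [10, 0, 0, 0, 0], [10, 0, 0, 0, 0], [10, 0, 0, 0, 0]], force=100)

```text
t: 4.7
position: [442.1, 125.7, 4.0]
orientation: [0.814, -0.581, 0.0, -0.0]
force: [0.9, 0.7, -0.3]
opening: 9.6
```

Emit:
drive_tool(targets=[[10, 0, 0, 0, 0], [10, 0, 0, 0, 0], [10, 0, 0, 0, 0], [10, 0, 0, 0, 0], [10, 0, 0, 0, 0]])

```text
t: 5.2
position: [442.0, 125.7, 3.7]
orientation: [0.814, -0.581, -0.0, -0.0]
force: [0.3, -0.1, -0.2]
opening: 10.2
```

Run:
```python
from h import *
im=shot("w2"); m=blue(im); v,u=np.nonzero(m); print(len(u),u.min(),u.max(),v.min(),v.max())
```

```text
4980 304 339 167 340
```

View pics/w2.png

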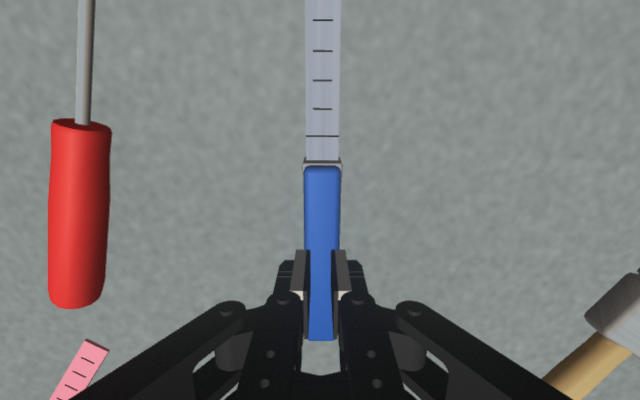

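The wrist view shows the handle centred between the pads (u 304–339), but the opening reads 10, equal to the command. I'll command the fingers lower and see whether they stop on the handle.

Emit:
drive_tool(targets=[[0, 0, 0, 0, 0], [0, 0, 0, 0, 0], [0, 0, 0, 0, 0], [0, 0, 0, 0, 0], [0, 0, 0, 0, 0]], force=100)

```text
t: 5.75
position: [441.9, 125.7, 3.7]
orientation: [0.814, -0.581, -0.0, -0.0]
force: [0.4, 0.2, -0.4]
opening: 0.3
```

Run:
```python
from h import *
im=shot("w3"); m=blue(im); v,u=np.nonzero(m); print(len(u),u.min(),u.max(),v.min(),v.max())
s=shot("s3","scene"); t=shot("t3","top")
p=(442,126,10)
def crop(i,f,w,h):
    a,b=map(int,proj(i,p)); return cv2.resize(i["color"][b-h:b+h,a-w:a+w],None,fx=f,fy=f,interpolation=cv2.INTER_CUBIC)
cv2.imwrite("pics/m3.png",np.hstack([cv2.resize(im["color"][100:400,170:470],(400,400)),crop(s,4,50,50)]))
```

```text
2963 304 339 167 260
```

View pics/m3.png

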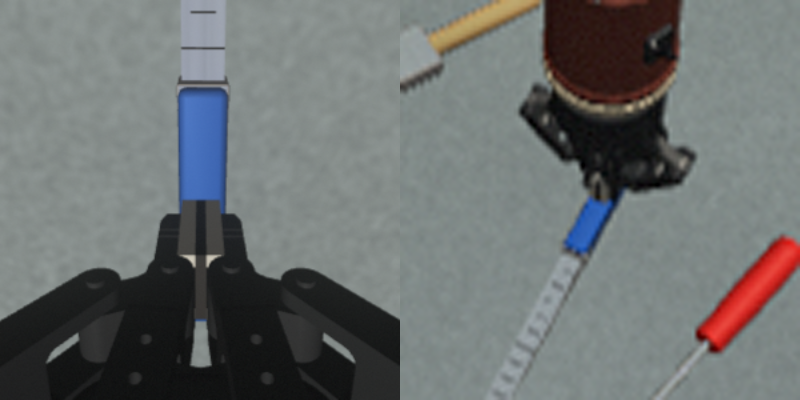

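Run:
```python
from h import *
import pickle
im=pickle.load(open("w3.pkl","rb")); st=bot.get_state(); p=st["position"]; print(p, R.from_quat(st["orientation"]).as_matrix()[:,2])
for dz in(-20,-10,0,10,20,30): print(dz,proj(im,p+[0,0,dz]))
for z in(0,24,40): print(z,onplane(im,304,180,z),onplane(im,339,180,z), np.linalg.norm(onplane(im,304,180,z)-onplane(im,339,180,z)))
c,d=ray(im,320,200);print(c,d)
t=pickle.load(open("s3.pkl","rb"));
for dz in(0,25,50): print("scene",proj(t,p+[0,0,dz]),proj(t,np.array([442,126,0])))
# pad tip in scene crop px ~ (597,195)->
a,b=map(int,proj(t,(442,126,10))); print(a-50+(597-400)/4,b-50+195/4)
```

```text
[441.93064278 125.66984775   3.73211441] [-1.48470775e-05  1.12648768e-05 -1.00000000e+00]
-20 (np.float64(319.7418662131884), np.float64(230.83408568294956))
-10 (np.float64(319.71654793655875), np.float64(237.600735630892))
0 (np.float64(319.68864229378005), np.float64(245.05889398097798))
10 (np.float64(319.657731309191), np.float64(253.32027035031226))
20 (np.float64(319.6233018542254), np.float64(262.52200524950086))
30 (np.float64(319.5847169362133), np.float64(272.8343435368407))
0 [474.10691608 145.7336942    0.        ] [480.27970869 127.85237892   0.        ] 18.916786318626553
24 [480.48076394 146.63755986  24.        ] [485.7928593  131.24950811  24.        ] 16.279142913763586
40 [484.72999584 147.24013697  40.        ] [489.46829305 133.5142609   40.        ] 14.520713977188283
[519.81920518 152.21608432 172.12443153] [-0.2960384  -0.10135569 -0.94978608]
scene (np.float64(326.06775590294063), np.float64(231.74233363198917)) (np.float64(326.1031762448061), np.float64(232.37917793281073))
scene (np.float64(326.25117656137115), np.float64(227.97974378549785)) (np.float64(326.1031762448061), np.float64(232.37917793281073))
scene (np.float64(326.4412805925817), np.float64(224.0800549296712)) (np.float64(326.1031762448061), np.float64(232.37917793281073))
325.25 228.75
```

The pads closed just above the handle without moving the gauge. In both views the tips sit about 20 mm higher than the TCP reading implies. I'll open to 32 mm and go down in small steps, watching the force.

Emit:
drive_tool(targets=[[32, 0, 0, 0, 0], [32, 0, 0, 0, 0], [32, 0, 0, 0, 0], [32, 0, 0, 0, 0], [32, 0, 0, 0.1, 0]])

```text
t: 6.4
position: [442.2, 125.7, 1.4]
orientation: [0.814, -0.581, 0.0, -0.0]
force: [-0.4, 0.0, -0.9]
opening: 32.1
```

Emit:
drive_tool(targets=[[32, 0, 0, 0.05, 0], [32, 0, 0, 0.05, 0], [32, 0, 0, 0, 0], [32, 0, 0, 0, 0], [32, 0, 0, 0, 0]])

```text
t: 6.9
position: [442.0, 125.7, -1.2]
orientation: [0.814, -0.581, 0.0, -0.0]
force: [0.2, -0.6, -0.3]
opening: 31.9
```

Emit:
drive_tool(targets=[[32, 0, 0, 0.1, 0], [32, 0, 0, 0.1, 0], [32, 0, 0, 0, 0], [32, 0, 0, 0, 0], [32, 0, 0, 0, 0]])

```text
t: 7.4
position: [442.0, 125.7, -6.3]
orientation: [0.814, -0.581, -0.0, -0.0]
force: [-0.4, -0.6, 0.1]
opening: 31.8
```

Emit:
drive_tool(targets=[[32, 0, 0, 0.1, 0], [32, 0, 0, 0.1, 0], [32, 0, 0, 0, 0], [32, 0, 0, 0, 0], [32, 0, 0, 0, 0]])

```text
t: 7.9
position: [442.0, 125.7, -11.3]
orientation: [0.814, -0.58, -0.0, -0.0]
force: [0.2, 0.1, 0.3]
opening: 31.8
```

Emit:
drive_tool(targets=[[32, 0, 0, 0.1, 0], [32, 0, 0, 0.06, 0], [32, 0, 0, 0, 0], [10, 0, 0, 0, 0], [10, 0, 0, 0, 0]], force=40)

```text
t: 8.4
position: [442.0, 125.8, -15.2]
orientation: [0.814, -0.58, 0.0, -0.0]
force: [-0.1, 0.5, 1.8]
opening: 16.9
```

Emit:
drive_tool(targets=[[10, 0, 0, 0, 0], [10, 0, 0, 0, 0], [10, 0, 0, 0, 0], [10, 0, 0, 0, 0], [10, 0, 0, 0, 0]], force=110)

```text
t: 8.9
position: [442.2, 125.8, -14.9]
orientation: [0.814, -0.58, 0.0, -0.0]
force: [-1.2, -0.1, 5.4]
opening: 14.9
```

Run:
```python
from h import *
im=shot("w4"); m=blue(im); v,u=np.nonzero(m); print(len(u),u.min(),u.max(),v.min(),v.max())
cv2.imwrite("pics/m4.png",im["color"][0:400,120:520])
s=bot.get_state();print(s["position"],s["force"],s["opening"])
```

```text
6969 300 340 176 366
[442.25640892 125.79379407 -14.88510345] [-1.35889801 -0.22433309  5.1363002 ] 15.001464371863618
```

View pics/m4.png

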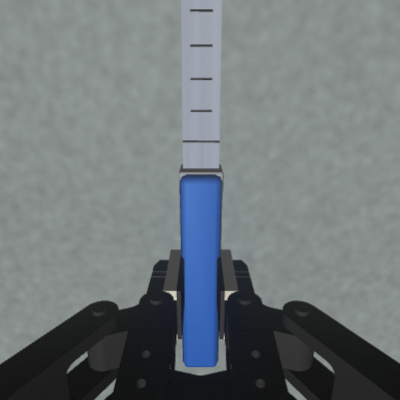

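Gripped: the handle sits between the pads and the opening is stopped at 15 mm. I'll lift, turn to the machine's yaw and approach in front of the foot.

Emit:
drive_tool(targets=[[10, 0, 0, -0.3, 0], [10, 0, 0, -0.7, 0], [10, 0, 0, -0.8, 0], [10, 0, 0, -0.8, 0], [10, 0, 0, -0.8, 0]], force=110)

```text
t: 9.45
position: [441.6, 125.7, 70.8]
orientation: [0.814, -0.58, -0.0, 0.0]
force: [-0.7, -0.3, -1.1]
opening: 14.9
```

Emit:
drive_tool(targets=[[10, 0, 0, -0.8, 0], [10, 0, 0, -0.8, 0], [10, 0, 0, -0.8, 0], [10, 0, 0, -0.5, 0.4], [10, 0, 0, 0, 0.6]])

```text
t: 9.95
position: [442.8, 126.1, 144.4]
orientation: [0.771, -0.637, 0.001, -0.001]
force: [-1.1, 0.9, -1.5]
opening: 15.0
```

Emit:
drive_tool(targets=[[10, 0, 0, 0, 0.8], [10, 0, 0, 0, 0.8], [10, 0, 0, 0, 0.8], [10, 0, -0.2, 0, 0], [10, 0, 0, 0, 0]])

```text
t: 10.45
position: [447.4, 124.8, 142.4]
orientation: [-0.656, 0.755, -0.0, 0.0]
force: [0.2, -0.8, -1.3]
opening: 14.6
```

Run:
```python
from h import *
s=bot.get_state();print(s["position"],s["orientation"],s["force"],s["wrist_torque"],s["opening"])
q=s["orientation"];print("yaw",90+2*np.degrees(np.arctan2(q[1],q[0])))
w=shot("w5"); t=shot("t5","top")
a,b=map(int,proj(t,(620,95,150))); print(a,b)
c=cv2.resize(t["color"][b-60:b+65,a-50:a+50],None,fx=4,fy=4,interpolation=cv2.INTER_CUBIC)[:500]
print("crop origin",a-50,b-60)
o=np.zeros((500,800,3),np.uint8); o[:,:400]=c; o[:400,400:]=w["color"][:,120:520]; cv2.imwrite("pics/m5.png",o)
```

```text
[447.38310246 124.81348373 142.42343404] [-6.56091937e-01  7.54680955e-01 -7.61648470e-06  1.62177565e-04] [ 0.18715763 -0.77685359 -1.25453992] [-0.03520359  0.02114859  0.01987699] 14.619702527507057
yaw 352.00499795040656
299 125
crop origin 249 65
```

View pics/m5.png

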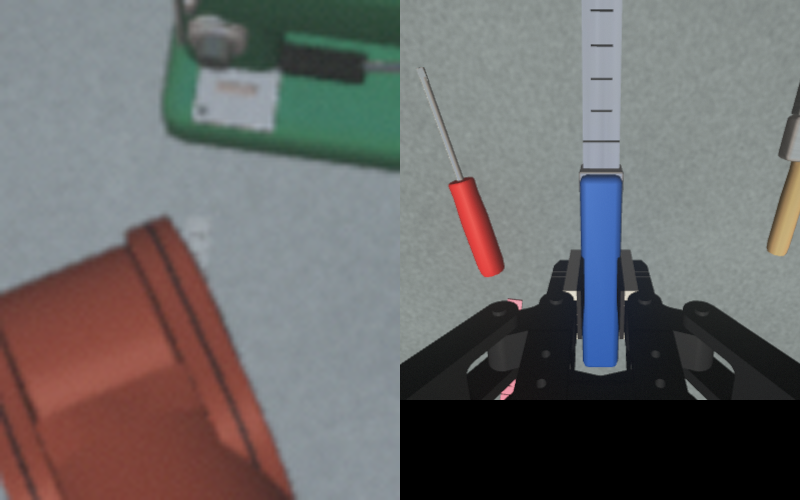

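Run:
```python
from h import *
import pickle
t=pickle.load(open("t5.pkl","rb"))
f=lambda x,y,z: onplane(t,249+x/4,65+y/4,z)
tip=f(199,217,159); a=f(193,124,128); b=f(275,131,128)
print(tip,a,b); yaw=np.radians(-8.2); X=np.array([np.cos(yaw),np.sin(yaw)]); Y=np.array([-X[1],X[0]])
d=(tip-(a+b)/2)[:2]; print("tip rel plate_front x,y:",d@X,d@Y)
p=bot.get_state()["position"][:2]+190*X; print("tip by pose",p, (p-[746.2,68.8])@X+42,(p-[746.2,68.8])@Y)
```

```text
[633.85695518  96.52251223 159.        ] [705.70592429 100.45715492 128.        ] [700.14395048  48.00922137 128.        ]
tip rel plate_front x,y: -71.54094962828698 12.210350523039
tip by pose [635.00170799  97.86135128] -72.206415896367 12.904140919988114
```

Emit:
drive_tool(targets=[[10, 0.25, -0.4, 0, 0.03], [10, 0.25, -0.6, 0, 0], [10, 0, -0.6, 0, 0], [10, 0, -0.4, 0.4, 0], [10, 0, 0, 0, 0]])

```text
t: 11.05
position: [495.8, 103.8, 131.0]
orientation: [-0.653, 0.758, 0.001, -0.0]
force: [-0.4, 0.3, -1.3]
opening: 14.8
```

Run:
```python
from h import *
s=bot.get_state();print(s["position"],s["force"])
q=s["orientation"];print("yaw",90+2*np.degrees(np.arctan2(q[1],q[0]))-360)
t=shot("t6","top"); sc=shot("s6","scene")
def cr(i,p,f,w,h):
    a,b=map(int,proj(i,p)); print(a-w,b-h); return cv2.resize(i["color"][b-h:b+h,a-w:a+w],None,fx=f,fy=f,interpolation=cv2.INTER_CUBIC)
cv2.imwrite("pics/m6.png",np.hstack([cr(t,(690,75,128),8,25,35),cr(sc,(690,75,128),8,25,35)]))
```

```text
[495.80611004 103.75330222 130.96474551] [-0.35207695  0.34037533 -1.25871593]
yaw -8.504354416008482
282 66
219 224
```

View pics/m6.png

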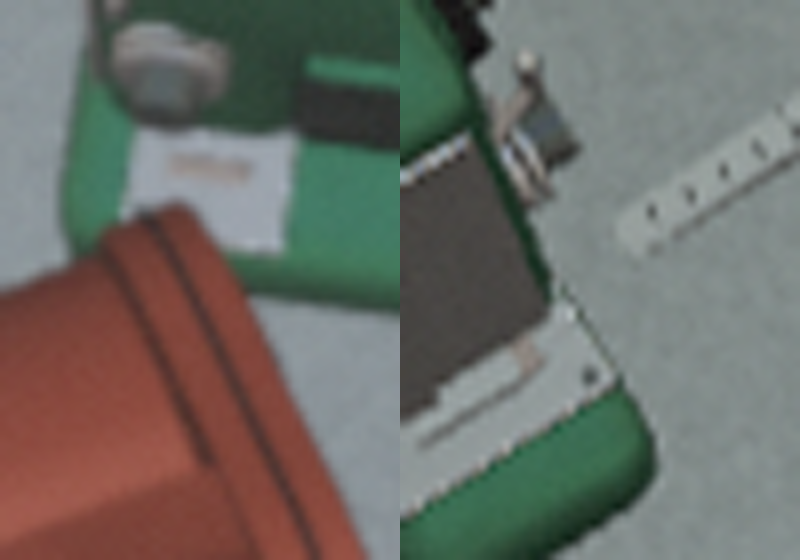

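Run:
```python
from h import *
import pickle
t=pickle.load(open("s6.pkl","rb")); yaw=np.radians(-8.2); X=np.array([np.cos(yaw),np.sin(yaw)]); Y=np.array([-X[1],X[0]])
f=lambda x,y,z: onplane(t,219+(x-400)/8,224+y/8,z)
t1=f(617,218,148)[:2];t2=f(648,252,148)[:2]; c=f(618,378,128)[:2]; e=f(563,290,128)[:2]; g=f(400,515,128)[:2]
print(t1,t2,np.linalg.norm(t1-t2),c,e,g,"leftedge yaw",np.degrees(np.arctan2(*(g-c)[::-1])))
m=(t1+t2)/2-c; print("tip rel front-left corner",m@X,m@Y,"expected y -26")
m=bot.get_state()["position"][:2]+190*np.array([np.cos(np.radians(-8.5)),np.sin(np.radians(-8.5))])-[746.2,68.8]; print("pose",m@X+42,m@Y)
```

```text
[675.95396327  70.84620291] [676.34346142  86.50439555] 15.663036274701453 [706.79464885 104.1842526 ] [700.54074587  69.27131424] [782.68088944  91.67374449] leftedge yaw -9.361504429987468
tip rel front-left corner -26.69430470740822 -29.619152967036058 expected y -26
pose -22.04816155639884 -1.1769601681066593
```

Emit:
drive_tool(targets=[[10, -0.06, -0.4, 0, 0], [10, 0, -0.5, 0.2, 0], [10, 0, -0.4, 0.2, 0], [10, 0, 0, 0.16, 0], [10, 0, 0, 0, 0]])

```text
t: 11.65
position: [526.4, 102.1, 117.5]
orientation: [-0.653, 0.757, 0.001, -0.001]
force: [-0.5, -0.2, -2.0]
opening: 14.9
```

Emit:
drive_tool(targets=[[10, 0, 0, 0.03, 0], [10, 0, 0, 0.02, 0], [10, 0, 0, 0, 0], [10, 0, 0, 0, 0], [10, 0, 0, 0, 0]])

```text
t: 12.15
position: [527.0, 102.1, 117.2]
orientation: [-0.653, 0.757, -0.0, 0.0]
force: [-0.0, -0.5, -1.3]
opening: 14.9
```

Emit:
drive_tool(targets=[[10, 0, 0, 0.04, 0], [10, 0, 0, 0.04, 0], [10, 0, 0, 0, 0], [10, 0, 0, 0, 0], [10, 0, 0, 0, 0]])

```text
t: 12.65
position: [527.0, 102.0, 115.0]
orientation: [-0.653, 0.757, 0.0, 0.0]
force: [-0.4, 0.7, -0.9]
opening: 14.7
```

Run:
```python
from h import *
s=bot.get_state();print(s["t"],s["position"],s["force"],s["wrist_torque"])
q=s["orientation"];print("yaw",90+2*np.degrees(np.arctan2(q[1],q[0]))-360)
```

```text
12.65 [526.97324509 102.04366158 114.9965615 ] [-0.40985415  0.7244668  -0.93581435] [-0.06000912 -0.02742376  0.01086945]
yaw -8.414007824250575
```

Underside now about 1.9 mm above the plate. I'll step down gently to contact.

Emit:
drive_tool(targets=[[10, 0, 0, 0.03, 0], [10, 0, 0, 0, 0], [10, 0, 0, 0.02, 0], [10, 0, 0, 0, 0], [10, 0, 0, 0, 0]])

```text
t: 13.15
position: [526.9, 102.0, 113.7]
orientation: [-0.653, 0.757, 0.0, -0.0]
force: [0.8, -0.6, -1.9]
opening: 14.7
```

Emit:
drive_tool(targets=[[10, 0, 0, 0.02, 0], [10, 0, 0, 0, 0], [10, 0, 0, 0, 0], [10, 0, 0, 0, 0], [10, 0, 0, 0, 0]])

```text
t: 13.65
position: [527.0, 102.0, 113.3]
orientation: [-0.653, 0.757, -0.0, 0.0]
force: [-0.6, -1.0, -1.2]
opening: 14.8
```

```bash
cat > st.py <<'E'
from h import *
s=bot.get_state();print(s["t"],s["position"].round(2),s["force"].round(2),s["wrist_torque"].round(3),s["opening"])
q=s["orientation"];print("yaw",90+2*np.degrees(np.arctan2(q[1],q[0]))-360)
X=np.array([np.cos(np.radians(-8.3)),np.sin(np.radians(-8.3))]);m=s["position"][:2]+190*X-[746.2,68.8];print("tip x_m,y_m",m@X,-m[0]*X[1]+m[1]*X[0],"Fx",s["force"][:2]@X)
E
python3 st.py
```

```text
13.65 [526.96 102.02 113.26] [-0.64 -1.01 -1.23] [-0.035  0.037 -0.011] 14.835803925509154
yaw -8.412340453715785
tip x_m,y_m -31.73639833921282 1.2281922755427654 Fx -0.4912678369711307
```

Emit:
drive_tool(targets=[[10, 0, 0, 0.02, 0], [10, 0, 0, 0, 0], [10, 0, 0, 0, 0], [10, 0, 0, 0, 0], [10, 0, 0, 0, 0]])

```text
t: 14.15
position: [527.0, 102.1, 112.8]
orientation: [-0.653, 0.757, -0.0, 0.0]
force: [-0.4, -1.1, -0.8]
opening: 14.9
```

Emit:
drive_tool(targets=[[10, 0, 0, 0.02, 0], [10, 0, 0, 0, 0], [10, 0, 0, 0, 0], [10, 0, 0, 0, 0], [10, 0, 0, 0, 0]])

```text
t: 14.65
position: [527.0, 102.0, 112.3]
orientation: [-0.653, 0.757, 0.0, 0.0]
force: [-0.2, 0.3, -0.9]
opening: 15.0
```

```bash
python3 st.py
```

```text
14.65 [526.95 102.03 112.26] [-0.23  0.31 -0.91] [-0.01  -0.056 -0.001] 14.981477545227273
yaw -8.414849525861825
tip x_m,y_m -31.748377926534058 1.2345962103746775 Fx -0.27481725734433066
```

Emit:
drive_tool(targets=[[10, 0, 0, 0.02, 0], [10, 0, 0, 0, 0], [10, 0, 0, 0, 0], [10, 0, 0, 0, 0], [10, 0, 0, 0, 0]])

```text
t: 15.15
position: [526.9, 102.1, 111.8]
orientation: [-0.653, 0.757, 0.0, 0.0]
force: [0.1, -0.4, -0.4]
opening: 14.6
```

Emit:
drive_tool(targets=[[10, 0, 0, 0.02, 0], [10, 0, 0, 0, 0], [10, 0, 0, 0, 0], [10, 0, 0, 0, 0], [10, 0, 0, 0, 0]])

```text
t: 15.65
position: [526.9, 102.0, 111.3]
orientation: [-0.653, 0.757, 0.0, 0.0]
force: [-0.9, -0.0, 0.0]
opening: 15.0
```

```bash
python3 st.py
python3 - <<'E'
from h import *
sc=shot("s7","scene");w=shot("w7")
a,b=map(int,proj(sc,(690,75,128)))
o=np.zeros((560,800,3),np.uint8);o[:,:400]=cv2.resize(sc["color"][b-35:b+35,a-25:a+25],None,fx=8,fy=8,interpolation=cv2.INTER_CUBIC);o[:400,400:]=w["color"][:,120:520];cv2.imwrite("pics/m7.png",o)
E
```

```text
15.65 [526.94 102.04 111.26] [-0.94 -0.    0.02] [ 0.018 -0.119 -0.008] 14.984015414716245
yaw -8.411857311079018
tip x_m,y_m -31.766336214944914 1.2409276472468989 Fx -0.927545302432211
```

View pics/m7.png

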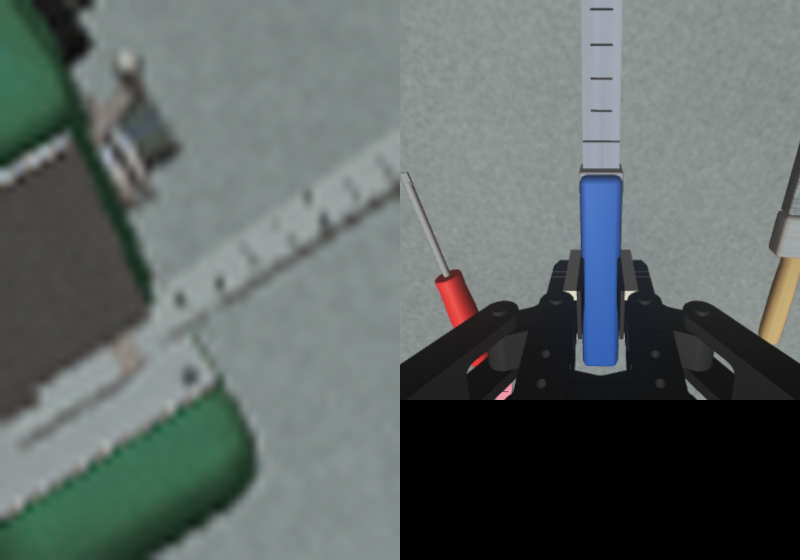

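Emit:
drive_tool(targets=[[10, 0, 0, -0.06, 0], [10, 0, -0.2, 0, 0], [10, 0, -0.3, 0, 0], [10, 0, -0.3, 0, 0], [10, 0, 0, 0, 0]])

```text
t: 16.25
position: [547.9, 98.7, 112.6]
orientation: [-0.653, 0.757, 0.0, 0.0]
force: [0.4, -0.2, -0.8]
opening: 14.3
```

```bash
python3 st.py
python3 - <<'E'
from h import *
import pickle
t=pickle.load(open("s7.pkl","rb"))
yaw=np.radians(-8.3); X=np.array([np.cos(yaw),np.sin(yaw)]); Y=np.array([-X[1],X[0]])
a,b=map(int,proj(t,(690,75,128)))
f=lambda x,y,z: onplane(t,a-25+x/8,b-35+y/8,z)[:2]
c=f(216,378,128);e=f(190,340,128);d=f(396,195,128); print(c,e,(e-c)@X,(e-c)@Y,"blade edge yaw",np.degrees(np.arctan2(*(e-d)[::-1])))
E
```

```text
16.25 [547.93  98.68 112.57] [ 0.42 -0.2  -0.77] [-0.025 -0.209 -0.018] 14.312675197441248
yaw -8.467560310765009
tip x_m,y_m -10.508287052852166 0.9403890494233729 Fx 0.4489576328582861
[707.2421571  103.74713481] [705.07296649  88.29645774] 0.08393099663105329 -15.601979534406698 blade edge yaw -5.785433371502631
```

Emit:
drive_tool(targets=[[10, 0.03, -0.25, 0, -0.02], [10, 0.03, -0.25, 0, 0], [10, 0, -0.25, 0, 0], [10, 0, -0.25, 0, 0], [10, 0, 0, 0, 0]])

```text
t: 16.75
position: [572.1, 93.7, 112.7]
orientation: [-0.654, 0.756, 0.0, 0.0]
force: [-0.2, -0.5, -0.8]
opening: 14.8
```

```bash
python3 st.py
```

```text
16.75 [572.13  93.75 112.65] [-0.23 -0.5  -0.8 ] [-0.05  -0.17   0.014] 14.762164593528153
yaw -8.285840618894497
tip x_m,y_m 14.152195992261738 -0.4420432873902671 Fx -0.15567330862018636
```

Emit:
drive_tool(targets=[[10, 0, -0.1, 0, 0], [10, 0, -0.1, 0, 0], [10, 0, 0, 0, 0], [10, 0, 0, 0, 0], [10, 0, 0, 0, 0]])

```text
t: 17.25
position: [576.2, 93.3, 112.8]
orientation: [-0.654, 0.756, -0.0, 0.0]
force: [0.2, -0.6, -1.1]
opening: 14.7
```

Emit:
drive_tool(targets=[[10, 0, -0.1, 0, 0], [10, 0, -0.1, 0, 0], [10, 0, 0, 0, 0], [10, 0, 0, 0, 0], [10, 0, 0, 0, 0]])

```text
t: 17.75
position: [581.2, 92.6, 112.7]
orientation: [-0.654, 0.756, 0.0, 0.0]
force: [0.3, 1.3, -0.4]
opening: 14.9
```

Emit:
drive_tool(targets=[[10, 0, -0.1, 0, 0], [10, 0, -0.1, 0, 0], [10, 0, 0, 0, 0], [10, 0, 0, 0, 0], [10, 0, 0, 0, 0]])

```text
t: 18.25
position: [586.2, 91.9, 112.8]
orientation: [-0.654, 0.756, -0.0, 0.0]
force: [-0.1, 0.3, -0.4]
opening: 15.0
```

Emit:
drive_tool(targets=[[10, 0, -0.1, 0, 0], [10, 0, -0.1, 0, 0], [10, 0, 0, 0, 0], [10, 0, 0, 0, 0], [10, 0, 0, 0, 0]])

```text
t: 18.75
position: [591.1, 91.2, 112.7]
orientation: [-0.654, 0.756, -0.0, 0.0]
force: [0.6, 0.8, -0.5]
opening: 15.3
```

Emit:
drive_tool(targets=[[10, 0, -0.1, 0, 0], [10, 0, -0.1, 0, 0], [10, 0, 0, 0, 0], [10, 0, 0, 0, 0], [10, 0, 0, 0, 0]])

```text
t: 19.25
position: [596.1, 90.4, 112.8]
orientation: [-0.654, 0.756, -0.0, 0.0]
force: [0.2, -0.6, -0.2]
opening: 14.8
```

Emit:
drive_tool(targets=[[10, 0, -0.1, 0, 0], [10, 0, -0.1, 0, 0], [10, 0, 0, 0, 0], [10, 0, 0, 0, 0], [10, 0, 0, 0, 0]])

```text
t: 19.75
position: [601.0, 89.7, 112.7]
orientation: [-0.654, 0.756, -0.0, 0.0]
force: [0.3, -0.1, 0.7]
opening: 14.6
```

```bash
python3 st.py
```

```text
19.75 [601.03  89.66 112.74] [ 0.33 -0.09  0.68] [-0.045 -0.173  0.017] 14.569972352774927
yaw -8.256593158124588
tip x_m,y_m 43.33764477244395 -0.31049317466270665 Fx 0.33628566494596246
```

Emit:
drive_tool(targets=[[10, 0, -0.1, 0, 0], [10, 0, -0.06, 0, 0], [10, 0, 0, 0, 0], [10, 0, 0, 0, 0], [10, 0, 0, 0, 0]])

```text
t: 20.25
position: [604.9, 89.2, 112.8]
orientation: [-0.654, 0.756, -0.0, 0.0]
force: [-1.0, 0.6, 0.4]
opening: 14.9
```

Emit:
drive_tool(targets=[[10, 0, -0.1, 0, 0], [10, 0, -0.06, 0, 0], [10, 0, 0, 0, 0], [10, 0, 0, 0, 0], [10, 0, 0, 0, 0]])

```text
t: 20.75
position: [608.0, 88.9, 112.6]
orientation: [-0.655, 0.756, 0.001, -0.001]
force: [-5.1, 1.4, 3.3]
opening: 14.8
```

```bash
python3 st.py
```

```text
20.75 [608.01  88.85 112.55] [-5.14  1.37  3.32] [0.077 0.958 0.014] 14.807562801620524
yaw -8.228373631453678
tip x_m,y_m 50.362366737067596 -0.10821788896164364 Fx -5.281077990799543
```

Contact: drag is about 5 N. Next step is 1 mm.

Emit:
drive_tool(targets=[[10, 0, -0.04, 0, 0], [10, 0, 0, 0, 0], [10, 0, 0, 0, 0], [10, 0, 0, 0, 0], [10, 0, 0, 0, 0]])

```text
t: 21.25
position: [608.7, 88.8, 112.5]
orientation: [-0.655, 0.756, 0.001, -0.001]
force: [-6.2, 1.5, 2.6]
opening: 14.9
```

```bash
python3 st.py
```

```text
21.25 [608.7   88.82 112.5 ] [-6.16  1.48  2.6 ] [0.114 1.202 0.027] 14.885271656830035
yaw -8.220899369575477
tip x_m,y_m 51.049690959409176 -0.04017305163768903 Fx -6.308230076140832
```

Emit:
drive_tool(targets=[[10, 0, -0.04, 0, 0], [10, 0, 0, 0, 0], [10, 0, 0, 0, 0], [10, 0, 0, 0, 0], [10, 0, 0, 0, 0]])

```text
t: 21.75
position: [609.6, 88.7, 112.5]
orientation: [-0.655, 0.756, 0.001, -0.001]
force: [-6.1, 0.5, 2.9]
opening: 14.9
```

```bash
python3 st.py
python3 - <<'E'
from h import *
sc=shot("s8","scene");w=shot("w8")
a,b=map(int,proj(sc,(690,75,128)))
o=np.zeros((560,800,3),np.uint8);o[:,:400]=cv2.resize(sc["color"][b-35:b+35,a-25:a+25],None,fx=8,fy=8,interpolation=cv2.INTER_CUBIC);o[:400,400:]=w["color"][:,120:520];cv2.imwrite("pics/m8.png",o)
E
```

```text
21.75 [609.61  88.69 112.5 ] [-6.1   0.51  2.87] [ 0.155  1.283 -0.011] 14.930173454945415
yaw -8.219921601132228
tip x_m,y_m 51.96530671850849 -0.03282842298805466 Fx -6.107770954992209
```

View pics/m8.png

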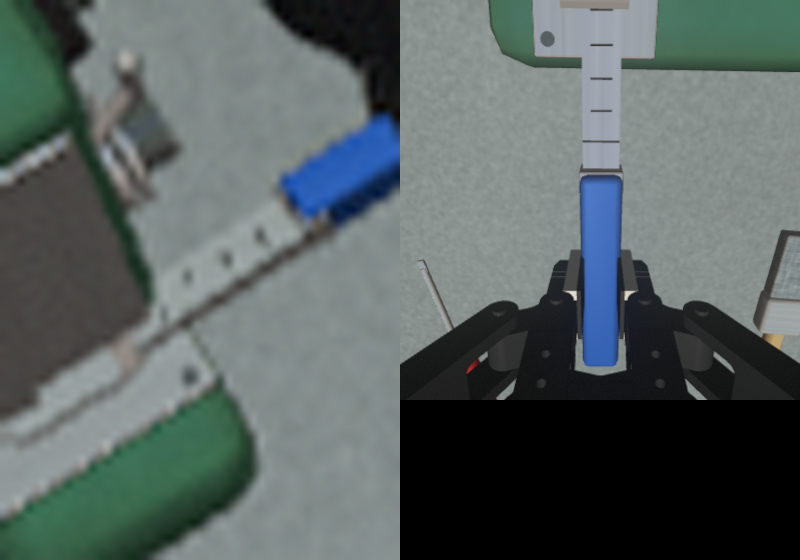

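The wrist view shows the blade straight in under the toe, with blade middle at about u 601 and plate and toe middles at about 596 in the crop. That is roughly 2 mm right of centre, so I'll measure it.

Run:
```python
from h import *
import pickle
w=pickle.load(open("w8.pkl","rb")); c=w["color"].astype(int)
hsv=cv2.cvtColor(w["color"],cv2.COLOR_BGR2HSV)
for v in (12,20,28,36,44,50):
    g=(hsv[v,:,0]>50)&(hsv[v,:,0]<90)&(hsv[v,:,1]>70); u=np.nonzero(g)[0]; u0=u[u<320].max(); u1=u[u>320].min()
    row=w["color"][v,250:390].astype(float).mean(1); d=np.diff(row)
    print(v,"plate",u0,u1,(u0+u1)/2, "mm/px",np.linalg.norm(onplane(w,u0,v,128)-onplane(w,u1,v,128))/(u1-u0))
for v in (90,110,150):
    # blade vs bench by brightness
    r=cv2.GaussianBlur(w["color"][v-3:v+4],(3,3),0).astype(float).mean((0,2)); i=[k for k in range(270,370) if r[k]>r[380:420].mean()+12]; print(v,"blade",i[0],i[-1],(i[0]+i[-1])/2)
for v in (0,2,4,6): print(v,[int(x) for x in w["color"][v,265:372:2].mean(1)])
yaw=np.radians(-8.22);Y=np.array([-np.sin(yaw),np.cos(yaw)])
```

```text
12 plate 251 378 314.5 mm/px 0.4109034288614942
20 plate 251 378 314.5 mm/px 0.4137328285396797
28 plate 252 377 314.5 mm/px 0.41660146371451423
36 plate 252 377 314.5 mm/px 0.4195101563553771
44 plate 252 376 314.0 mm/px 0.4224602577840212
50 plate 253 376 314.5 mm/px 0.4246993113909129
90 blade 302 340 321.0
110 blade 302 340 321.0
150 blade 303 339 321.0
0 [162, 163, 160, 158, 160, 159, 161, 153, 142, 142, 141, 142, 143, 142, 142, 143, 142, 143, 142, 142, 142, 143, 144, 143, 142, 144, 143, 143, 143, 142, 143, 143, 142, 143, 143, 143, 143, 143, 143, 142, 142, 143, 152, 162, 162, 162, 162, 161, 159, 160, 161, 162, 159, 160]
2 [162, 163, 160, 157, 160, 160, 161, 153, 134, 135, 134, 135, 135, 135, 135, 136, 135, 136, 136, 136, 135, 136, 136, 137, 135, 137, 137, 137, 136, 136, 136, 137, 136, 136, 138, 136, 139, 138, 138, 138, 139, 137, 151, 162, 162, 162, 162, 161, 159, 161, 162, 163, 161, 159]
4 [163, 163, 159, 159, 159, 159, 161, 156, 133, 133, 135, 134, 134, 135, 136, 135, 135, 134, 135, 134, 136, 134, 135, 136, 135, 135, 135, 136, 135, 136, 135, 135, 135, 135, 135, 135, 135, 135, 135, 135, 135, 134, 149, 162, 163, 162, 161, 160, 160, 159, 161, 163, 161, 158]
6 [162, 163, 159, 159, 160, 159, 161, 158, 134, 134, 134, 135, 135, 134, 135, 135, 136, 135, 135, 136, 134, 134, 134, 135, 135, 134, 135, 135, 134, 135, 135, 135, 136, 135, 134, 136, 136, 135, 135, 135, 135, 135, 154, 162, 162, 161, 162, 161, 159, 159, 161, 163, 160, 160]
```

The blade is 2.7 mm off centre toward -y (blade mid 321, plate and toe mid 314.5); the yaw is good. I'll back out of contact, shift sideways and re-insert.

Emit:
drive_tool(targets=[[10, 0, 0.2, 0, 0], [10, 0, 0.3, 0, 0], [10, -0.05, 0, 0, 0], [10, -0.06, 0, 0, 0], [10, 0, 0, 0, 0]])

```text
t: 22.35
position: [598.8, 93.0, 112.7]
orientation: [-0.654, 0.756, 0.0, -0.0]
force: [-0.5, -0.8, -0.2]
opening: 15.1
```

Emit:
drive_tool(targets=[[10, 0, -0.1, 0, 0], [10, 0, -0.1, 0, 0], [10, 0, -0.1, 0, 0], [10, 0, 0, 0, 0], [10, 0, 0, 0, 0]])

```text
t: 22.85
position: [606.4, 91.7, 112.7]
orientation: [-0.654, 0.756, 0.0, 0.0]
force: [-1.3, -0.4, 1.5]
opening: 14.9
```

```bash
python3 st.py
python3 - <<'E'
from h import *
w=shot("w9"); hsv=cv2.cvtColor(w["color"],cv2.COLOR_BGR2HSV)
for v in (5,20,36):
    g=(hsv[v,:,0]>50)&(hsv[v,:,0]<90)&(hsv[v,:,1]>70); u=np.nonzero(g)[0]; u0=u[u<320].max(); u1=u[u>320].min(); print(v,u0,u1,(u0+u1)/2)
r=w["color"][107:114].astype(float).mean((0,2)); i=[k for k in range(270,370) if r[k]>r[380:420].mean()+12]; print("blade",i[0],i[-1],(i[0]+i[-1])/2)
E
```

```text
22.85 [606.37  91.73 112.71] [-1.27 -0.38  1.47] [ 0.05   0.234 -0.009] 14.866997431142051
yaw -8.258180313892808
tip x_m,y_m 48.3220006221347 2.504057005104646 Fx -1.2000134734667312
5 257 384 320.5
20 257 383 320.0
36 258 382 320.0
blade 303 339 321.0
```

Centred to 0.4 mm, and contact is just beginning. Now the last few millimetres.

Emit:
drive_tool(targets=[[10, 0, -0.06, 0, 0], [10, 0, 0, 0, 0], [10, 0, 0, 0, 0], [10, 0, 0, 0, 0], [10, 0, 0, 0, 0]])

```text
t: 23.4
position: [607.1, 91.7, 112.6]
orientation: [-0.655, 0.756, 0.0, -0.0]
force: [-4.9, 0.6, 1.3]
opening: 14.8
```

```bash
python3 st.py
```

```text
23.4 [607.12  91.67 112.59] [-4.86  0.64  1.33] [ 0.095  0.943 -0.039] 14.794466791114342
yaw -8.235854292069519
tip x_m,y_m 49.07575829749096 2.5519958092084467 Fx -4.899052575133104
```

Emit:
drive_tool(targets=[[10, 0, -0.04, 0, 0], [10, 0, 0, 0, 0], [10, 0, 0, 0, 0], [10, 0, 0, 0, 0], [10, 0, 0, 0, 0]])

```text
t: 23.9
position: [608.0, 91.6, 112.6]
orientation: [-0.655, 0.756, 0.001, -0.001]
force: [-5.8, 0.4, 3.7]
opening: 14.6
```

Emit:
drive_tool(targets=[[10, 0, -0.04, 0, 0], [10, 0, 0, 0, 0], [10, 0, 0, 0, 0], [10, 0, 0, 0, 0], [10, 0, 0, 0, 0]])

```text
t: 24.4
position: [608.8, 91.5, 112.6]
orientation: [-0.655, 0.756, 0.001, -0.001]
force: [-6.8, 1.0, 2.3]
opening: 15.2
```

```bash
python3 st.py
```

```text
24.4 [608.81  91.55 112.58] [-6.84  1.01  2.33] [ 0.096  1.257 -0.009] 15.240216664435328
yaw -8.222916671251426
tip x_m,y_m 50.76886832713034 2.6772773599972615 Fx -6.911756412745893
```

Emit:
drive_tool(targets=[[10, 0, 0, -0.016, 0], [10, 0, 0, 0, 0], [10, 0, 0, 0, 0], [10, 0, 0, 0, 0], [10, 0, 0, 0, 0]])

```text
t: 24.9
position: [608.9, 91.5, 112.9]
orientation: [-0.655, 0.756, 0.001, -0.001]
force: [-5.2, 1.4, 1.8]
opening: 15.1
```

```bash
python3 st.py
```

```text
24.9 [608.87  91.51 112.86] [-5.25  1.37  1.81] [0.174 1.069 0.041] 15.103391367757757
yaw -8.228642896412055
tip x_m,y_m 50.82836196291146 2.650199943782088 Fx -5.392031182449323
```

Emit:
drive_tool(targets=[[10, 0, -0.04, 0, 0], [10, 0, 0, 0, 0], [10, 0, 0, 0, 0], [10, 0, 0, 0, 0], [10, 0, 0, 0, 0]])

```text
t: 25.4
position: [609.8, 91.4, 112.9]
orientation: [-0.655, 0.756, 0.001, -0.001]
force: [-6.2, 0.7, 2.7]
opening: 14.7
```

```bash
python3 st.py; python3 -c "
from plant import bot
print(bot.job_done())"
```

```text
25.4 [609.79  91.4  112.87] [-6.19  0.73  2.65] [0.228 1.157 0.003] 14.652554195213998
yaw -8.221582352782832
tip x_m,y_m 51.75256111639197 2.66794807593306 Fx -6.229775385636505
the job is handed in; nothing more can be done
None
```

The gauge is under the raised foot at snug depth, still held by its blue handle, and the job was handed in at 25.4 s.

**Final state**
- **Drag:** it settled at about 6 N. The last 1 mm steps moved the blade almost their full length with little added force, so I take the foot as just beginning to ride up, by an estimated 0.2 mm. I could not see the lift directly.
- **Depth:** the tip is about 52 mm past the needle axis, so the foot edge rests on the wedge where it is about 7 mm thick. That is approximate, because camera calibration is only good to about 2 mm.
- **Alignment:** the blade points straight in, with yaw within about 0.5° of the machine's. It measured about 0.4 mm off the plate centre before the last 3–4 mm of push. The blade's underside is at plate height, to within about 0.3 mm by the arm's pose.

**Checks that failed or disagreed**
- **First grasp:** it closed above the handle. The finger tips sat about 20 mm higher than the TCP reading implied, so I went lower and gripped again; the gauge did not move. The grip also read 15 mm on the 18 mm handle.
- **First insertion:** it was 2.7 mm off centre, so I backed out of contact, shifted sideways and slid it in again.
- **Sideways position:** the pose and camera estimates differed by about 2–3 mm, and I trusted the close wrist view.

The look-alikes and other things on the bench were not touched.

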